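# Find the spacer that fits the inspection jig

## Robot

A 6-joint arm with a two-finger parallel gripper is mounted at the origin on the work surface. World frame = base frame: x ahead of the robot, y to its left, z up, the work surface at z = 0. Lengths are in m, angles in rad, forces in N, time in s.
With the tool pointing down it reaches from about 0.375 to 0.975 m from the base axis. Payload 3.8 kg.
Tool frame: the origin (TCP) lies midway between the tips of the shut fingers; the grasp point (between the pads) lies 19 mm behind it; z points along the fingers, y is the line along which they close (so a half turn about z gives the same grasp; the last joint's range is limited). The gripper opens to 85 mm and grips with 20 to 120 N. Pads are 22 mm wide; open, the fingers measure 114 mm over their backs; the gripper's body (76 mm by 85 mm) begins 54 mm behind the grasp point. The pads swing forward as they close: fully open they stand 13 mm farther back than shut.
Start: joints at [1.091, 0.264, 1.604, -0, 1.274, -0.037], TCP at [0.289, 0.61, 0.231] pointing down, gripper open.
Joint ranges: [-2.63, 2.63], [-0.94, 2.18], [0.31, 2.57], [-1.31, 4.45], [0, 2.66], [-2.55, 2.55]. Speed limits (rad/s): [2.57, 2.57, 3.14, 3.14, 3.14, 3.14].

## Interface

Orientations are given as a rotation vector (axis times angle).
In Python, from workcell import bot, imaging gives the robot as it stands.
- The arm moves only by the tool step_arm, never from a script. Its argument "series" is a list of rows, each an object of numbers: "grip": the closure, from -1 (fully open) to 1 (shut); "x", "y", "z": the shift along the tool's x, y, z normalised to -1 to 1, where 1 is 500 mm; "ax", "ay", "az": the turn, a rotation vector about the tool's x, y, z normalised to -1 to 1, where 1 is 30 degrees. A call has 1 to 12 rows; each row is the pose to reach, as a shift and turn from the pose commanded when the call began, along the tool's axes at that moment; what a row does not reach only later rows make up. A row lasts 1/10 s, in which the tool goes at most 50 mm and 8.59 degrees, less where a joint would pass 70% of its speed; a pose out of reach is approached as far as the arm can. A call with a number of a shift or a turn outside -1 to 1 is refused whole. A call with a gripper value outside its range is refused whole. The fingers move at their own pace and stop on an object; "force" is the grip in N (left out, the last holds). Time passes only in rows, so rows that repeat a pose let the fingers close. It gives the time, the measured TCP pose, the force, the opening and the grip force at its end, in the units of the state.
- bot.read_state(): the state, without advancing time (a new reading comes with each control period).
- imaging.read_camera(name): name is "scene" or "top" or "wrist"; returns a dict with "img" (420x560x3 uint8, red, green, blue), "fx", "fy", "cx", "cy" (pixels), "R" (3x3) and "t" (3): a world point X has camera coordinates R X + t. Camera axes: x right, y down, z forward; pixel columns grow to the right and rows downward; lengths in m; the calibration is good to about 2 mm. A picture is of the moment at which its call begins. There is no depth.
- bot.finish_job(): hands the job in; it is judged then, once.
The state is a dict: "time": time; "q": joint angles; "joint_vel": joint speeds; "joint_torque": joint torques, N m; "tool_pos": TCP position; "tcp_rot": TCP orientation; "wrist_force": force on the tool from outside, world axes, zero at the start; "torque": the same for the moment, N m; "width": opening from 0.0 (shut) to 1.0 (fully open); "grip_force": force on a finger pad.
Only numpy, scipy, OpenCV 4.12 (cv2) and the standard library are available. Lean on these libraries where they do the work, as an engineer would, in place of code of your own. Each camera call takes 0.05 s, during which the arm holds its last target. There are 200 camera calls.

## Task

By trial, find the one spacer that fits snugly (not too thick to go in, and no more than a millimetre or so of play) in the gap between the steel fence and the sample block on the jig, and leave it standing there, fully down on the plate and pushed along up against the red stop. Leave the other two spacers standing upright on the green mat. Feel your way gently: never press on the jig or a sample with more than 40 N, and leave the other things on the bench where they are.

Things in the scene. Friction and masses are not known exactly. Their poses are not given: they have to be found in the camera images.
- jig: rigid inspection jig bolted to the bench: grey plate 200 x 180 x 12 mm (x -40 to 160, y -90 to 90 mm) with a steel fence, a red end stop and three sample blocks. Origin at bench level, directly below the middle of the fence's gap face; z up, x square away from the fence, across the gap to the sample; y along the fence
- gap_floor (a point): point on the plate's top (the gap's floor, 12 mm above the bench) at the middle foot of the fence's gap face, axes as the jig. The fence is an upright steel wall, 100 mm long (y -50 to 50), 15 mm thick (x -15 to 0), its top 62 mm above the bench, 20 mm higher than the samples. The gap is open at the top and at its -y end
- stop (a point): middle of the foot of the red stop's face that looks to -y into the gap, 12 mm above the bench, at jig y = 30 mm. The stop is 12 mm thick along y, 18 mm along x from the fence, its top 40 mm above the bench. A spacer pushed home against it has its origin at jig y = 13 mm
- station (a point): point on the jig plate's top, at jig x = 75 mm, y = 0. The sample under work is the one whose origin is here; it forms the gap with the fence. The gap is 1.2 mm wider than one of the three spacers; which one is not known. The other two samples wait behind it
- mat: green rubber mat, fixed on the bench, 220 (x) x 120 (y) x 6 mm; origin: centre of its underside. The spacers stand on it in a row along its x, about 68 mm apart, in any order
- sample_a: aluminium block with a brass disc, rigidly bolted to the jig plate, 60 mm along y, 30 mm high (top 42 mm above the bench). Origin: lower middle of its back face; it reaches from there towards the fence by 45 to 52 mm (three lengths 3 mm apart, not known which). A sprung ball (1.2 N per mm) stands 2.5 mm out of its gap face, mid-height, at jig y 5 mm at the station; it presses the snug spacer on the fence
- sample_b: aluminium block with a brass disc, rigidly bolted to the jig plate, 60 mm along y, 30 mm high (top 42 mm above the bench). Origin: lower middle of its back face; it reaches from there towards the fence by 45 to 52 mm (three lengths 3 mm apart, not known which). A sprung ball (1.2 N per mm) stands 2.5 mm out of its gap face, mid-height, at jig y 5 mm at the station; it presses the snug spacer on the fence
- sample_c: aluminium block with a brass disc, rigidly bolted to the jig plate, 60 mm along y, 30 mm high (top 42 mm above the bench). Origin: lower middle of its back face; it reaches from there towards the fence by 45 to 52 mm (three lengths 3 mm apart, not known which). A sprung ball (1.2 N per mm) stands 2.5 mm out of its gap face, mid-height, at jig y 5 mm at the station; it presses the snug spacer on the fence
- spacer_yellow: upright spacer, about 0.15 kg: aluminium block 22 mm thick (x) x 34 mm (y) x 60 mm tall with a yellow handle on top, 16 (x) x 26 (y) x 44 mm tall (104 mm in all). Origin: centre of its underside; a half turn about z changes nothing. Its thickness goes across the gap (along jig x): grip the handle across its 26 mm, about 26 mm above the block
- spacer_blue: upright spacer, about 0.15 kg: aluminium block 25 mm thick (x) x 34 mm (y) x 60 mm tall with a blue handle on top, 16 (x) x 26 (y) x 44 mm tall (104 mm in all). Origin: centre of its underside; a half turn about z changes nothing. Its thickness goes across the gap (along jig x): grip the handle across its 26 mm, about 26 mm above the block
- spacer_red: upright spacer, about 0.15 kg: aluminium block 28 mm thick (x) x 34 mm (y) x 60 mm tall with a red handle on top, 16 (x) x 26 (y) x 44 mm tall (104 mm in all). Origin: centre of its underside; a half turn about z changes nothing. Its thickness goes across the gap (along jig x): grip the handle across its 26 mm, about 26 mm above the block
- die_puck: brass disc, 32 mm across and 16 mm high, lying on the left (+y) front corner of the jig's plate; not to be disturbed. Origin: its underside
- mouse: black and blue computer mouse, 100 x 58 x 32 mm, on the bench; not to be disturbed. Origin: its underside
- torch: grey pocket torch, 120 mm long and 33 mm thick, lying on the bench; not to be disturbed. Origin: its underside
- screwdriver: screwdriver lying on the bench; not to be disturbed. Origin: its underside
- oil_jar: small amber jar, 52 mm across and 70 mm tall, standing on the bench; not to be disturbed. Origin: its underside
Things that resemble listed ones, but are neither listed nor needed, are in the scene too. What is shaped like the spacer_yellow but pink or turquoise is not meant.

How it is judged:
At the end, for the whole second after the job is handed in: One spacer stands upright in the gap, square (0.12 rad), snug: within 1.4 mm of the fence pressed by the sample's sprung ball (over 0.4 N), within 3 mm of the plate and 3.5 mm of the stop; the other two stand upright (0.1 rad), centres on the mat (to 5 mm beyond its edge); all at rest ((((contact force between spacer_yellow and sample_a above 0.4 N or contact force between spacer_yellow and sample_b above 0.4 N or contact force between spacer_yellow and sample_c above 0.4 N) and z of spacer_yellow in the frame of jig between 0.009 and 0.015 m and x of spacer_yellow in the frame of jig between 0.0095 and 0.0124 m and y of spacer_yellow in the frame of jig between 0.0095 and 0.016 m and angle between spacer_yellow's own z axis and vertical below 0.08 rad and angle between the x axis of spacer_yellow and the x axis of jig, either way round below 0.12 rad and x of spacer_blue in the frame of mat between -0.115 and 0.115 m and y of spacer_blue in the frame of mat between -0.065 and 0.065 m and angle between each of spacer_blue, spacer_red's own z axis and vertical below 0.1 rad and z of each of spacer_blue, spacer_red in the frame of mat below 0.012 m and x of spacer_red in the frame of mat between -0.115 and 0.115 m and y of spacer_red in the frame of mat between -0.065 and 0.065 m) or ((contact force between spacer_blue and sample_a above 0.4 N or contact force between spacer_blue and sample_b above 0.4 N or contact force between spacer_blue and sample_c above 0.4 N) and z of spacer_blue in the frame of jig between 0.009 and 0.015 m and x of spacer_blue in the frame of jig between 0.011 and 0.0139 m and y of spacer_blue in the frame of jig between 0.0095 and 0.016 m and angle between spacer_blue's own z axis and vertical below 0.08 rad and angle between the x axis of spacer_blue and the x axis of jig, either way round below 0.12 rad and x of spacer_yellow in the frame of mat between -0.115 and 0.115 m and y of spacer_yellow in the frame of mat between -0.065 and 0.065 m and angle between each of spacer_yellow, spacer_red's own z axis and vertical below 0.1 rad and z of each of spacer_yellow, spacer_red in the frame of mat below 0.012 m and x of spacer_red in the frame of mat between -0.115 and 0.115 m and y of spacer_red in the frame of mat between -0.065 and 0.065 m) or ((contact force between spacer_red and sample_a above 0.4 N or contact force between spacer_red and sample_b above 0.4 N or contact force between spacer_red and sample_c above 0.4 N) and z of spacer_red in the frame of jig between 0.009 and 0.015 m and x of spacer_red in the frame of jig between 0.0125 and 0.0154 m and y of spacer_red in the frame of jig between 0.0095 and 0.016 m and angle between spacer_red's own z axis and vertical below 0.08 rad and angle between the x axis of spacer_red and the x axis of jig, either way round below 0.12 rad and x of spacer_yellow in the frame of mat between -0.115 and 0.115 m and y of spacer_yellow in the frame of mat between -0.065 and 0.065 m and angle between each of spacer_yellow, spacer_blue's own z axis and vertical below 0.1 rad and z of each of spacer_yellow, spacer_blue in the frame of mat below 0.012 m and x of spacer_blue in the frame of mat between -0.115 and 0.115 m and y of spacer_blue in the frame of mat between -0.065 and 0.065 m)) and linear speed of each of spacer_yellow, spacer_blue, spacer_red below 0.01 m/s); the robot touches nothing.
It fails at once if the jig or the sample is pressed with more than 40 N (contact force between any of jig, sample_a, sample_b, sample_c and anything else above 40 N).
It fails at once if a bystander (brass disc, mouse, torch, screwdriver, jar) is moved by more than 20 mm (distance of any of die_puck, mouse, torch, screwdriver, oil_jar from where it was at the start of the episode above 0.02 m).
It also fails if it takes over 72 s, if anything falls off the work surface, if the arm or the gripper's body presses on something with over 40 N, if the wrist force passes 120 N, or if a joint passes its speed limit or range.

## Working session

There is one attempt and no reset: what is moved stays moved. The work goes in short steps, Python scripts to look and compute and a tool call to move; the robot and the scene stay as the last step left them, time stands still between calls to the robot, and variables do not carry over. Pictures are saved under pics/ and viewed, at most 10 in all, crops included, and the job is handed in when it is done.

Besides the shell and the picture viewer there is one more tool, called after "Call:" in YAML: its name, and indented under it one key for each argument. step_arm: Moves the arm, as the interface text tells. Scaled input: -1 to 1 covers 500 mm each way for a shift and 30 degrees each way for a turn. Its arguments: {"type":"object","properties":{"series":{"type":"array","items":{"type":"object","properties":{"grip":{"type":"number"},"x":{"type":"number","minimum":-1,"maximum":1},"y":{"type":"number","minimum":-1,"maximum":1},"z":{"type":"number","minimum":-1,"maximum":1},"ax":{"type":"number","minimum":-1,"maximum":1},"ay":{"type":"number","minimum":-1,"maximum":1},"az":{"type":"number","minimum":-1,"maximum":1}}}},"force":{"type":"number"}},"required":["series"]}

```bash
mkdir -p pics; python3 - <<'E'
from workcell import bot, imaging
import cv2,numpy as np
s=bot.read_state(); print({k:np.round(v,3) for k,v in s.items()})
for n in ("top","scene"):
    d=imaging.read_camera(n); cv2.imwrite(f"pics/{n}0.png",cv2.resize(d["img"][:,:,::-1],(800,600),interpolation=cv2.INTER_CUBIC))
    np.savez(f"{n}0.npz",**d)
    print(n,d["fx"],d["fy"],d["cx"],d["cy"],np.round(d["R"],3).tolist(),np.round(d["t"],3))
E
```

```text
{'time': np.float64(0.0), 'q': array([ 1.091,  0.265,  1.605,  0.   ,  1.274, -0.037]), 'joint_vel': array([ 0.001, -0.   , -0.003, -0.   ,  0.001,  0.001]), 'joint_torque': array([-2.0000e-03, -5.1512e+01, -3.6731e+01, -1.0000e-03,  1.3000e-02,
        0.0000e+00]), 'tool_pos': array([0.289, 0.609, 0.23 ]), 'tcp_rot': array([-6.900e-01, -3.064e+00,  3.000e-03]), 'wrist_force': array([-0.261,  0.292, -0.589]), 'torque': array([-0.024, -0.004,  0.047]), 'grip_force': np.float64(0.0), 'width': np.float64(1.001)}
top 381.87253922960355 381.87253922960355 280.0029817329873 204.49385726991852 [[0.003, -0.999, 0.032], [-0.981, -0.01, -0.196], [0.196, -0.031, -0.98]] [0.011 0.61  0.77 ]
scene 416.40308652389393 416.40308652389393 278.56364628108213 200.55973289158348 [[-0.556, 0.831, -0.0], [0.557, 0.373, -0.742], [-0.617, -0.412, -0.67]] [ 0.295 -0.321  1.473]
```

View pics/top0.png

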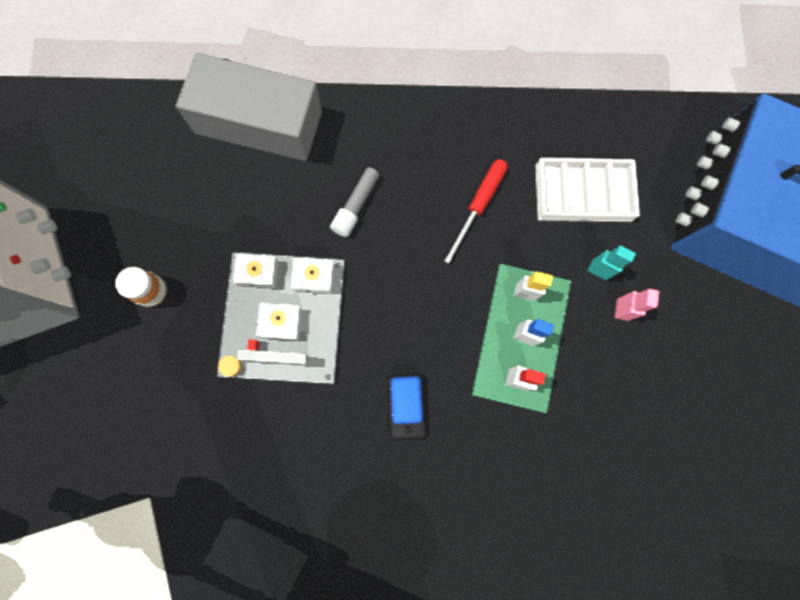

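View pics/scene0.png

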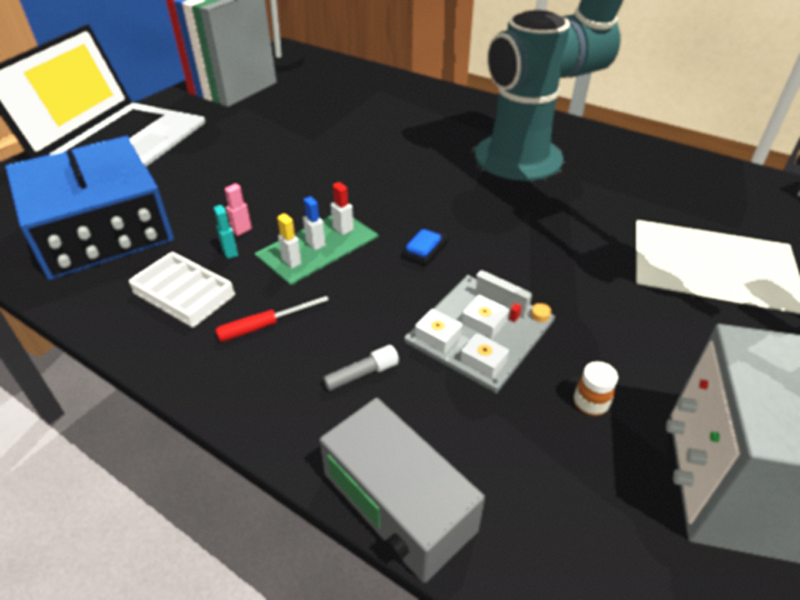

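Top view (800x600 px): the jig corners are at (232,253), (344,261), (334,383) and (218,377). The spacer handles are yellow (540,281), blue (541,327) and red (533,378). In the scene view the handle tops are yellow (286,218), blue (311,201) and red (341,186).

```bash
cat > h.py <<'E'
import numpy as np, cv2
from scipy.spatial.transform import Rotation as Ro
def ray(d,px):
    R=d["R"]; c=-R.T@d["t"]
    v=R.T@np.array([(px[0]-d["cx"])/d["fx"],(px[1]-d["cy"])/d["fy"],1.]); return c,v/np.linalg.norm(v)
def tri(*obs):
    A=np.zeros((3,3));b=np.zeros(3)
    for d,px in obs:
        c,v=ray(d,px);P=np.eye(3)-np.outer(v,v);A+=P;b+=P@c
    return np.linalg.solve(A,b)
def onz(d,px,z):
    c,v=ray(d,px); return c+v*(z-c[2])/v[2]
def proj(d,X):
    p=d["R"]@np.asarray(X,float)+d["t"]; return np.array([d["fx"]*p[0]/p[2]+d["cx"],d["fy"]*p[1]/p[2]+d["cy"]])
def rows(s,pos,yaw=None,base=None):
    """shift in normalised tool units from pose (s pos/rot) to world pos; yaw = world angle of tool y axis (mod pi), tool down"""
    R=Ro.from_rotvec(s["tcp_rot"]); p=np.asarray(s["tool_pos"])
    t=R.inv().apply(np.asarray(pos)-p)/0.5
    o=[np.round(t,4)]
    if yaw is not None:
        y=np.array([np.cos(yaw),np.sin(yaw),0]); 
        if y@R.as_matrix()[:,1]<0: y=-y
        z=np.array([0,0,-1.]); G=np.c_[np.cross(y,z),y,z]
        o.append(np.round(np.degrees((R.inv()*Ro.from_matrix(G)).as_rotvec())/30,4))
    return o
E
python3 - <<'E'
from h import *
T=np.load("top0.npz");S=np.load("scene0.npz")
k=.7
for n,a,b in (("y",(541,280),(286,218)),("b",(542,326),(311,201)),("r",(534,377),(341,187))):
    print(n,np.round(tri((T,np.array(a)*k),(S,np.array(b)*k)),3))
for n,p,z in (("jig",[(232,253),(344,261),(334,383),(218,377)],.012),("mat",[(501,265),(571,279),(547,412),(473,396)],.006)):
    for q in p: print(n,np.round(onz(T,np.array(q)*k,z),3))
s={"tool_pos":[.289,.609,.23],"tcp_rot":[-.69,-3.064,.003]}
print(Ro.from_rotvec(s["tcp_rot"]).as_matrix().round(3))
E
```

```text
y [ 0.62  -0.188  0.109]
b [ 0.553 -0.185  0.109]
r [ 0.48  -0.17   0.108]
jig [0.682 0.286 0.012]
jig [0.67  0.105 0.012]
jig [0.475 0.116 0.012]
jig [0.483 0.295 0.012]
mat [ 0.668 -0.153  0.006]
mat [ 0.646 -0.268  0.006]
mat [ 0.431 -0.218  0.006]
mat [ 0.456 -0.102  0.006]
[[-0.903  0.429 -0.001]
 [ 0.429  0.903 -0.002]
 [ 0.    -0.002 -1.   ]]
```

Call:
step_arm:
  series:
    - {"x":-0.785,"y":-0.526,"z":-0.08,"az":-0.75,"grip":-1}
    - {"x":-0.785,"y":-0.526,"z":-0.08,"az":-0.75}
    - {"x":-0.785,"y":-0.526,"z":-0.08,"az":-0.75}
    - {"x":-0.785,"y":-0.526,"z":-0.08,"az":-0.75}
    - {"x":-0.785,"y":-0.526,"z":-0.08,"az":-0.75}
    - {"x":-0.785,"y":-0.526,"z":-0.08,"az":-0.75}
    - {"x":-0.785,"y":-0.526,"z":-0.08,"az":-0.75}
    - {"x":-0.785,"y":-0.526,"z":-0.08,"az":-0.75}
    - {"x":-0.785,"y":-0.526,"z":-0.08,"az":-0.75}
    - {"x":-0.785,"y":-0.526,"z":-0.08,"az":-0.75}
    - {"x":-0.785,"y":-0.526,"z":-0.08,"az":-0.75}
    - {"x":-0.785,"y":-0.526,"z":-0.08,"az":-0.75}

```text
validation failed for argument at $.se...
```

```bash
cat > snap.py <<'E'
import sys; from h import *; from workcell import bot, imaging
d=imaging.read_camera("wrist"); n=sys.argv[1]; s=bot.read_state()
np.savez(n+".npz",**d,pos=s["tool_pos"],rot=s["tcp_rot"]); im=d["img"][:,:,::-1]
f=800/560
if len(sys.argv)>2:
    x,y,w,h=map(int,sys.argv[2:6]); im=im[y:y+h,x:x+w]; f=min(800/w,600/h)
cv2.imwrite(f"pics/{n}.png",cv2.resize(im,None,fx=f,fy=f,interpolation=cv2.INTER_CUBIC))
print("f",f,"pos",np.round(s["tool_pos"],4),"rot",np.round(s["tcp_rot"],4),"cam",np.round(-d["R"].T@d["t"],3),"t",s["time"])
E
python3 snap.py w1
```

```text
f 1.4285714285714286 pos [0.289  0.6094 0.2302] rot [-6.8980e-01 -3.0644e+00  2.7000e-03] cam [0.224 0.64  0.372] t 0.15
```

View pics/w1.png

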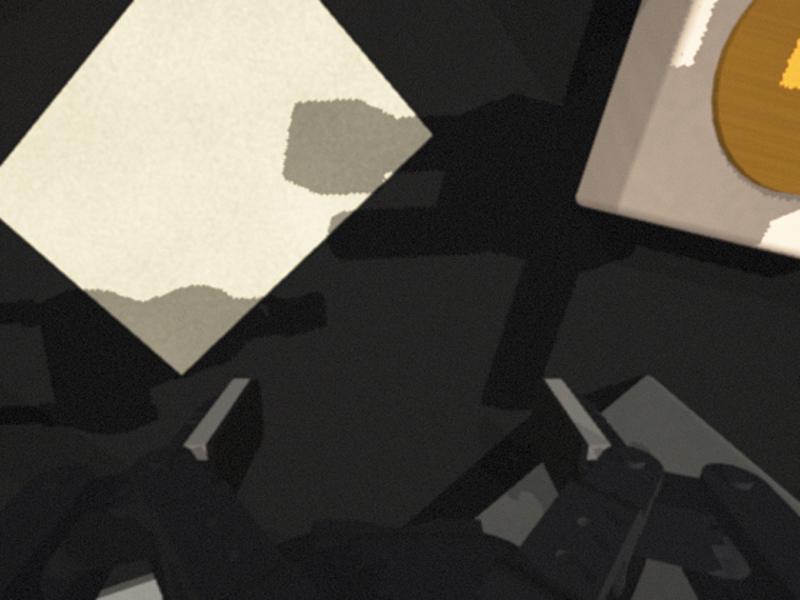

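That picture is of the start pose: paper and fingers only, no jig. The move was rejected, so I'm resending it with complete rows.

Call:
step_arm:
  series:
    - {"x":-0.785,"y":-0.526,"z":-0.08,"ax":0,"ay":0,"az":-0.75,"grip":-1}
    - {"x":-0.785,"y":-0.526,"z":-0.08,"ax":0,"ay":0,"az":-0.75,"grip":-1}
    - {"x":-0.785,"y":-0.526,"z":-0.08,"ax":0,"ay":0,"az":-0.75,"grip":-1}
    - {"x":-0.785,"y":-0.526,"z":-0.08,"ax":0,"ay":0,"az":-0.75,"grip":-1}
    - {"x":-0.785,"y":-0.526,"z":-0.08,"ax":0,"ay":0,"az":-0.75,"grip":-1}
    - {"x":-0.785,"y":-0.526,"z":-0.08,"ax":0,"ay":0,"az":-0.75,"grip":-1}
    - {"x":-0.785,"y":-0.526,"z":-0.08,"ax":0,"ay":0,"az":-0.75,"grip":-1}
    - {"x":-0.785,"y":-0.526,"z":-0.08,"ax":0,"ay":0,"az":-0.75,"grip":-1}
    - {"x":-0.785,"y":-0.526,"z":-0.08,"ax":0,"ay":0,"az":-0.75,"grip":-1}
    - {"x":-0.785,"y":-0.526,"z":-0.08,"ax":0,"ay":0,"az":-0.75,"grip":-1}
    - {"x":-0.785,"y":-0.526,"z":-0.08,"ax":0,"ay":0,"az":-0.75,"grip":-1}

```text
time: 1.25
tool_pos: [0.5328, 0.201, 0.2714]
tcp_rot: [0.086, 3.14, -0.001]
wrist_force: [-0.2, -0.3, 0.8]
width: 1.002
grip_force: 0.0
```

```bash
python3 - <<'E'
from h import *; from workcell import bot
s=bot.read_state(); print(s["time"],s["tool_pos"],s["tcp_rot"])
w=np.load("w1.npz"); R=Ro.from_rotvec(w["rot"]).as_matrix()
print((w["R"]@R).round(3), R.T@(-w["R"].T@w["t"]-w["pos"]), w["fx"],w["cx"],w["cy"])
# which ground point does the image centre see, rel. TCP in tool axes
print(R.T@(onz(w,(280,150),.03)-w["pos"]))
E
```

```text
1.25 [0.53277833 0.20098881 0.27143542] [ 8.58154604e-02  3.13961462e+00 -1.35776974e-03]
[[ 0.001  1.     0.001]
 [-0.957  0.001 -0.289]
 [-0.289 -0.001  0.957]] [ 0.07147433 -0.00035672 -0.1421584 ] 321.8124166083834 277.60696501432267 209.63444215728705
[0.03354533 0.00176038 0.20021992]
```

```bash
python3 snap.py w2
```

```text
f 1.4285714285714286 pos [0.5317 0.2027 0.2711] rot [-8.3900e-02 -3.1401e+00 -2.0000e-04] cam [0.461 0.204 0.414] t 1.3
```

View pics/w2.png

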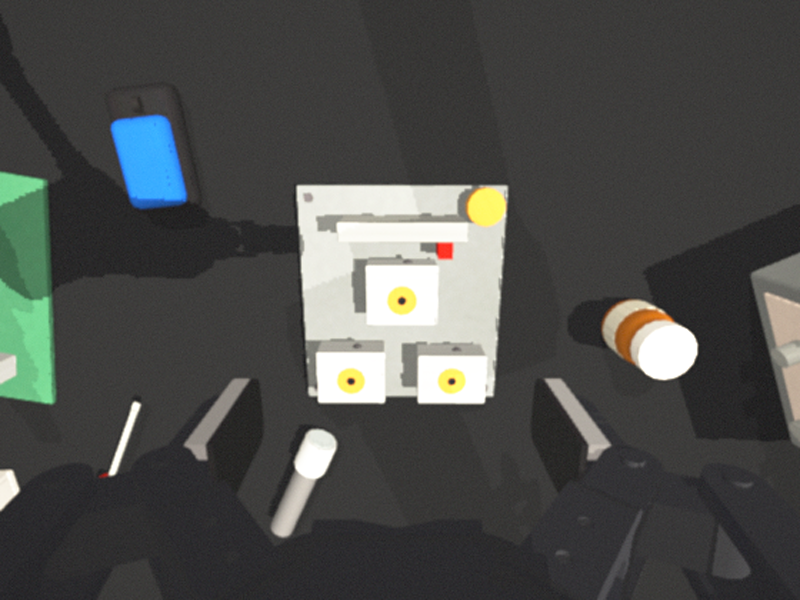

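The wrist view shows the jig near (400,290). The plate runs from (296,185) to (493,397), the fence top is at y≈222–241, x 337–468, the red stop is at (445,250) and the station sample is at (402,292). I'll go lower to measure the gap.

Call:
step_arm:
  series:
    - {"x":0,"y":0,"z":0.26,"ax":0,"ay":0,"az":0,"grip":-1}
    - {"x":0,"y":0,"z":0.26,"ax":0,"ay":0,"az":0,"grip":-1}
    - {"x":0,"y":0,"z":0.26,"ax":0,"ay":0,"az":0,"grip":-1}
    - {"x":0,"y":0,"z":0.26,"ax":0,"ay":0,"az":0,"grip":-1}
    - {"x":0,"y":0,"z":0.26,"ax":0,"ay":0,"az":0,"grip":-1}

```text
time: 1.8
tool_pos: [0.5305, 0.205, 0.1412]
tcp_rot: [-0.077, -3.139, 0.0]
wrist_force: [0.3, -0.5, 0.3]
width: 1.0
grip_force: 0.0
```

```bash
python3 snap.py w3 150 40 280 210
```

```text
f 2.857142857142857 pos [0.5319 0.2053 0.1429] rot [7.6800e-02 3.1387e+00 1.5000e-03] cam [0.459 0.207 0.284] t 1.85
```

View pics/w3.png

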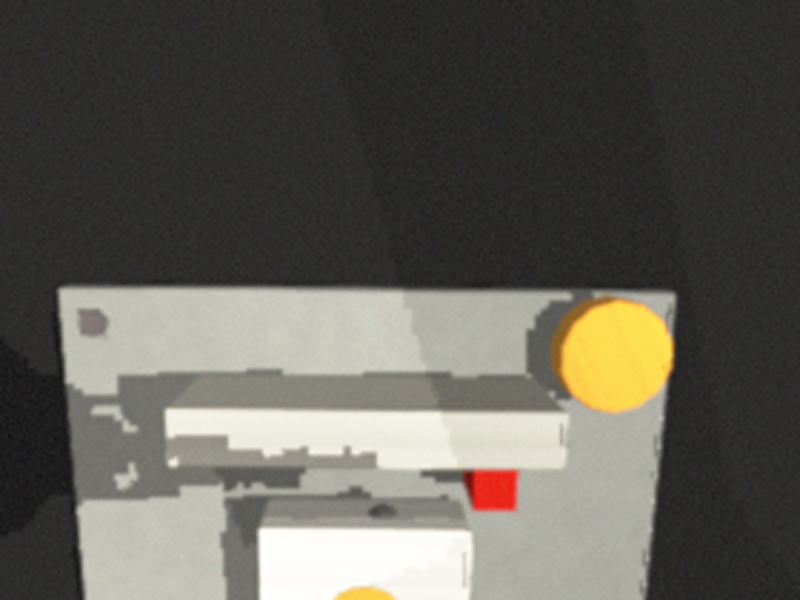

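The close view shows the plate's back corners at (60,288) and (676,292), the fence top between (165,409) and (566,468), the stop's top corner at (517,510) and the sample's front top edge from (259,528) to (470,528). I'll fit the jig pose and gap from both views.

```bash
python3 - <<'E'
from h import *; from scipy.optimize import least_squares
a=np.load("w2.npz"); b=np.load("w3.npz")
A=lambda u,v:(a,np.array([u,v])/1.42857); B=lambda u,v:(b,np.array([150+u/2.85714,40+v/2.85714]))
G='g'
obs=[(B(60,288),(-40,-90,12)),(B(676,292),(-40,90,12)),(B(165,409),(-15,-50,62)),(B(568,411),(-15,50,62)),(B(167,468),(0,-50,62)),(B(566,468),(0,50,62)),(B(517,510),(18,42,40)),(B(474,510),(18,30,40)),(B(259,528),(G,-30,42)),(B(470,528),(G,30,42)),
(A(296,185),(-40,-90,12)),(A(508,185),(-40,90,12)),(A(337,241),(0,-50,62)),(A(468,241),(0,50,62)),(A(367,266),(G,-30,42)),(A(438,266),(G,30,42)),(A(453,259),(18,42,40))]
def res(p,full=False):
    r=[]
    for (d,px),X in obs:
        X=np.array([p[4]*1000 if X[0]==G else X[0],X[1],X[2]])/1000
        c,s=np.cos(p[2]),np.sin(p[2])
        W=np.array([p[0]+c*X[0]-s*X[1],p[1]+s*X[0]+c*X[1],X[2]+p[3]])
        r.append(proj(d,W)-px)
    return np.array(r) if full else np.ravel(r)
f=least_squares(res,[.53,.2,-.05,0,.026],loss="soft_l1"); print(f.x.round(4)); print(res(f.x,True).round(1).tolist())
E
```

```text
[ 0.5215  0.2047 -0.0529 -0.0014  0.0232]
[[-0.6, -0.1], [0.0, -0.3], [-0.1, -0.2], [0.4, -0.1], [0.4, -0.3], [-0.3, 0.4], [-0.4, -0.2], [-0.3, -0.3], [-0.0, 0.0], [1.1, 0.4], [0.4, 0.2], [-0.1, 0.1], [0.7, 0.6], [-0.5, 0.6], [-0.6, -0.3], [0.3, -0.3], [-0.1, -0.1]]
```

The gap fits at 23.2 mm, so yellow (22 mm) is the likely spacer. Next is a closer look at the spacers.

Call:
step_arm:
  series:
    - {"x":0,"y":0,"z":-0.14,"ax":0,"ay":0,"az":0,"grip":-1}
    - {"x":-0.206,"y":-0.777,"z":-0.14,"ax":0,"ay":0,"az":0.357,"grip":-1}
    - {"x":-0.206,"y":-0.777,"z":-0.14,"ax":0,"ay":0,"az":0.357,"grip":-1}
    - {"x":-0.206,"y":-0.777,"z":-0.14,"ax":0,"ay":0,"az":0.357,"grip":-1}
    - {"x":-0.206,"y":-0.777,"z":-0.14,"ax":0,"ay":0,"az":0.357,"grip":-1}
    - {"x":-0.206,"y":-0.777,"z":-0.14,"ax":0,"ay":0,"az":0.357,"grip":-1}
    - {"x":-0.206,"y":-0.777,"z":-0.14,"ax":0,"ay":0,"az":0.357,"grip":-1}
    - {"x":-0.206,"y":-0.777,"z":-0.14,"ax":0,"ay":0,"az":0.357,"grip":-1}
    - {"x":-0.206,"y":-0.777,"z":-0.14,"ax":0,"ay":0,"az":0.357,"grip":-1}
    - {"x":-0.206,"y":-0.777,"z":-0.14,"ax":0,"ay":0,"az":0.357,"grip":-1}
    - {"x":-0.206,"y":-0.777,"z":-0.14,"ax":0,"ay":0,"az":0.357,"grip":-1}
    - {"x":-0.206,"y":-0.777,"z":-0.14,"ax":0,"ay":0,"az":0.357,"grip":-1}

```text
time: 3.05
tool_pos: [0.6153, -0.1882, 0.2131]
tcp_rot: [0.37, 3.117, 0.0]
wrist_force: [0.3, 1.3, -0.2]
width: 0.997
grip_force: 0.0
```

```bash
python3 snap.py w4 140 75 280 210
```

```text
f 2.857142857142857 pos [ 0.615  -0.1876  0.2126] rot [3.6920e-01 3.1183e+00 4.0000e-04] cam [ 0.545 -0.172  0.355] t 3.1
```

View pics/w4.png

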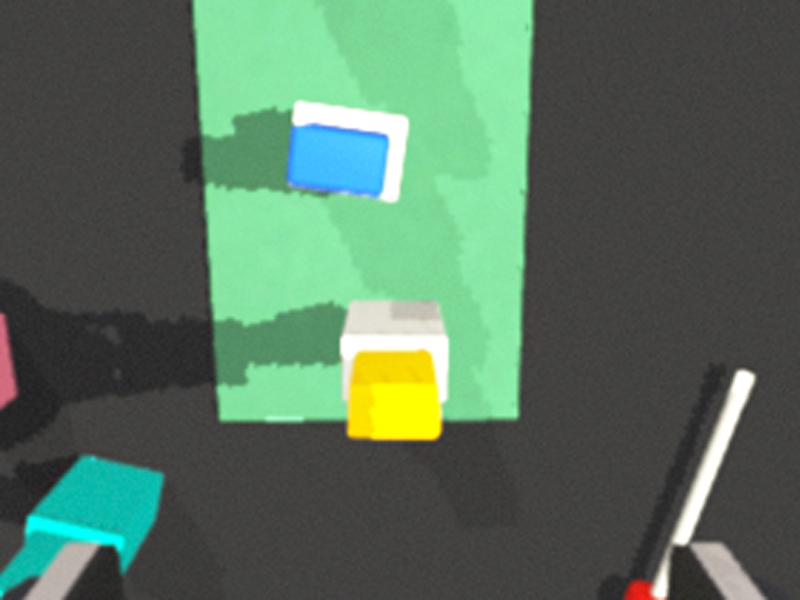

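In this crop the yellow handle's top face has corners (348,383), (438,382), (441,438) and (347,438), square to the tool. Its block's top front edge runs from (343,399) to (447,401). Blue is at (338,158).

```bash
python3 - <<'E'
from h import *
d=np.load("w4.npz");T=np.load("top0.npz");S=np.load("scene0.npz")
B=lambda u,v:np.array([140+u/2.85714,75+v/2.85714])
print("tri",tri((d,B(394,410)),(T,np.array((541,280))*.7),(S,np.array((286,218))*.7)).round(4), "wrist+scene",tri((d,B(394,410)),(S,np.array((286,218))*.7)).round(4))
c=[onz(d,B(*p),.110) for p in ((348,383),(438,382),(441,438),(347,438))]
print(np.mean(c,0).round(4)); e=c[1]-c[0]; e2=c[2]-c[3]; print(e,e2,np.arctan2(e[1],e[0]),np.arctan2(e2[1],e2[0]))
q=[onz(d,B(*p),.066) for p in ((341,335),(448,335),(447,401),(343,399))]; print(np.mean(q,0).round(4),(q[1]-q[0]).round(4),(q[2]-q[1]).round(4))
e3=q[1]-q[0]; print(np.arctan2(e3[1],e3[0]))
s=dict(tool_pos=d["pos"],tcp_rot=d["rot"]); m=np.mean(c,0)
R=Ro.from_rotvec(d["rot"]).as_matrix(); print("tool y ang",np.arctan2(R[1,1],R[0,1]))
E
```

```text
tri [ 0.622  -0.1886  0.1095] wrist+scene [ 0.6231 -0.1889  0.1103]
[ 0.6252 -0.1914  0.11  ]
[0.00556566 0.02445141 0.        ] [0.00622191 0.02594403 0.        ] 1.3469882576764836 1.3354210719496713
[ 0.6253 -0.191   0.066 ] [0.0081 0.0337 0.    ] [ 0.0218 -0.0052  0.    ]
1.3353497649955632
tool y ang 1.3351172479144995
```

Call:
step_arm:
  series:
    - {"x":-0.0196,"y":0,"z":0.06,"ax":0,"ay":0,"az":0,"grip":-0.4}
    - {"x":-0.0196,"y":0,"z":0.12,"ax":0,"ay":0,"az":0,"grip":-0.4}
    - {"x":-0.0196,"y":0,"z":0.2,"ax":0,"ay":0,"az":0,"grip":-0.4}
    - {"x":-0.0196,"y":0,"z":0.26,"ax":0,"ay":0,"az":0,"grip":-0.4}
    - {"x":-0.0196,"y":0,"z":0.277,"ax":0,"ay":0,"az":0,"grip":-0.4}
    - {"x":-0.0196,"y":0,"z":0.277,"ax":0,"ay":0,"az":0,"grip":-0.4}
    - {"x":-0.0196,"y":0,"z":0.277,"ax":0,"ay":0,"az":0,"grip":1}
    - {"x":-0.0196,"y":0,"z":0.277,"ax":0,"ay":0,"az":0,"grip":1}
    - {"x":-0.0196,"y":0,"z":0.277,"ax":0,"ay":0,"az":0,"grip":1}
    - {"x":-0.0196,"y":0,"z":0.277,"ax":0,"ay":0,"az":0,"grip":1}
    - {"x":-0.0196,"y":0,"z":0.277,"ax":0,"ay":0,"az":0,"grip":1}
    - {"x":-0.0196,"y":0,"z":0.277,"ax":0,"ay":0,"az":0,"grip":1}
  force: 40

```text
time: 4.3
tool_pos: [0.6261, -0.1918, 0.0756]
tcp_rot: [0.371, 3.115, -0.001]
wrist_force: [0.4, 1.5, 7.2]
width: 0.298
grip_force: 39.8
```

Call:
step_arm:
  series:
    - {"x":0,"y":0,"z":-0.06,"ax":0,"ay":0,"az":0,"grip":1}
    - {"x":0,"y":0,"z":-0.14,"ax":0,"ay":0,"az":0,"grip":1}
    - {"x":0,"y":0,"z":-0.21,"ax":0,"ay":0,"az":0,"grip":1}
    - {"x":0.036,"y":0.073,"z":-0.21,"ax":0,"ay":0,"az":-0.05,"grip":1}
    - {"x":0.07,"y":0.145,"z":-0.21,"ax":0,"ay":0,"az":-0.1,"grip":1}
    - {"x":0.11,"y":0.22,"z":-0.21,"ax":0,"ay":0,"az":-0.15,"grip":1}
    - {"x":0.145,"y":0.295,"z":-0.21,"ax":0,"ay":0,"az":-0.2,"grip":1}
    - {"x":0.18,"y":0.367,"z":-0.21,"ax":0,"ay":0,"az":-0.25,"grip":1}
    - {"x":0.217,"y":0.44,"z":-0.21,"ax":0,"ay":0,"az":-0.3,"grip":1}
    - {"x":0.253,"y":0.515,"z":-0.21,"ax":0,"ay":0,"az":-0.349,"grip":1}
    - {"x":0.29,"y":0.59,"z":-0.21,"ax":0,"ay":0,"az":-0.349,"grip":1}
    - {"x":0.32,"y":0.65,"z":-0.21,"ax":0,"ay":0,"az":-0.349,"grip":1}

```text
time: 5.5
tool_pos: [0.544, 0.1639, 0.178]
tcp_rot: [0.084, 3.14, 0.001]
wrist_force: [-0.3, -0.1, -1.7]
width: 0.301
grip_force: 39.8
```

```bash
python3 - <<'E'
from h import *; from workcell import bot
P=np.mean([bot.read_state()["tool_pos"] for _ in range(5)],0); s=bot.read_state(); print(P,s["wrist_force"],s["tcp_rot"])
print(rows(dict(tool_pos=P,tcp_rot=s["tcp_rot"]),[.5357,.2090,.180],1.5179))
E
```

```text
[0.54402431 0.16394747 0.17800554] [-0.31221317 -0.14920129 -1.68213851] [8.44939567e-02 3.14025964e+00 5.68205015e-04]
[array([ 0.0215,  0.0891, -0.004 ]), array([ 0.0007,  0.0004, -0.0017])]
```

Call:
step_arm:
  series:
    - {"x":0.0215,"y":0.089,"z":0,"ax":0,"ay":0,"az":0,"grip":1}
    - {"x":0.0215,"y":0.089,"z":0,"ax":0,"ay":0,"az":0,"grip":1}
    - {"x":0.0215,"y":0.089,"z":0,"ax":0,"ay":0,"az":0,"grip":1}
    - {"x":0.0215,"y":0.089,"z":0.04,"ax":0,"ay":0,"az":0,"grip":1}
    - {"x":0.0215,"y":0.089,"z":0.08,"ax":0,"ay":0,"az":0,"grip":1}
    - {"x":0.0215,"y":0.089,"z":0.1,"ax":0,"ay":0,"az":0,"grip":1}
    - {"x":0.0215,"y":0.089,"z":0.112,"ax":0,"ay":0,"az":0,"grip":1}
    - {"x":0.0215,"y":0.089,"z":0.112,"ax":0,"ay":0,"az":0,"grip":1}

```text
time: 6.3
tool_pos: [0.5363, 0.2061, 0.121]
tcp_rot: [-0.087, -3.139, 0.001]
wrist_force: [-0.1, -0.3, -0.3]
width: 0.301
grip_force: 40.2
```

```bash
python3 snap.py w5 140 30 280 210; python3 -c "
from workcell import bot;s=bot.read_state();print(s['wrist_force'],s['torque'])"
```

```text
f 2.857142857142857 pos [0.5368 0.2065 0.1219] rot [-8.6600e-02 -3.1403e+00  3.0000e-04] cam [0.465 0.209 0.263] t 6.35
[ 0.24979508  0.12236103 -0.98123392] [ 0.02502033  0.04064625 -0.0259386 ]
```

View pics/w5.png

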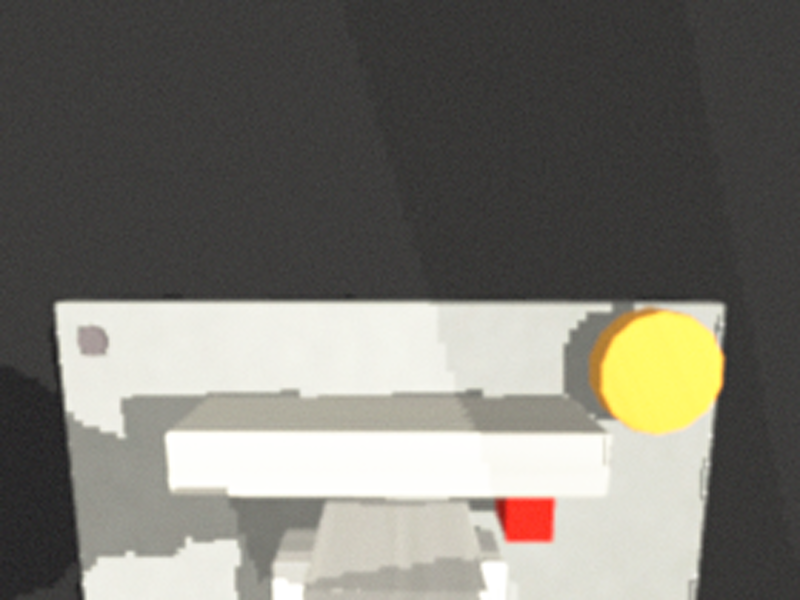

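The spacer (front face near (400,560)) hangs just clear of the fence, whose gap edge is at v≈494, and left of the stop at (530,520). I'll feel for the fence.

Call:
step_arm:
  series:
    - {"x":0.002,"y":0,"z":0,"ax":0,"ay":0,"az":0,"grip":1}
    - {"x":0.004,"y":0,"z":0,"ax":0,"ay":0,"az":0,"grip":1}
    - {"x":0.004,"y":0,"z":0,"ax":0,"ay":0,"az":0,"grip":1}

```text
time: 6.65
tool_pos: [0.5349, 0.2074, 0.1226]
tcp_rot: [0.085, 3.139, 0.001]
wrist_force: [-0.1, 1.3, -0.4]
width: 0.296
grip_force: 40.2
```

Call:
step_arm:
  series:
    - {"x":0.001,"y":0,"z":0,"ax":0,"ay":0,"az":0,"grip":1}
    - {"x":0.001,"y":0,"z":0,"ax":0,"ay":0,"az":0,"grip":1}

```text
time: 6.85
tool_pos: [0.5341, 0.2074, 0.122]
tcp_rot: [0.085, 3.14, 0.0]
wrist_force: [0.5, 1.2, -1.1]
width: 0.3
grip_force: 40.2
```

Call:
step_arm:
  series:
    - {"x":0.001,"y":0,"z":0,"ax":0,"ay":0,"az":0,"grip":1}
    - {"x":0.001,"y":0,"z":0,"ax":0,"ay":0,"az":0,"grip":1}

```text
time: 7.05
tool_pos: [0.5335, 0.2073, 0.1218]
tcp_rot: [-0.085, -3.14, 0.0]
wrist_force: [0.0, -0.2, -1.7]
width: 0.298
grip_force: 40.2
```

Call:
step_arm:
  series:
    - {"x":0.001,"y":0,"z":0,"ax":0,"ay":0,"az":0,"grip":1}
    - {"x":0.001,"y":0,"z":0,"ax":0,"ay":0,"az":0,"grip":1}

```text
time: 7.25
tool_pos: [0.5332, 0.2073, 0.1218]
tcp_rot: [0.085, 3.14, 0.0]
wrist_force: [-0.6, -0.1, -1.4]
width: 0.3
grip_force: 40.2
```

Call:
step_arm:
  series:
    - {"x":0.001,"y":0,"z":0,"ax":0,"ay":0,"az":0,"grip":1}
    - {"x":0.001,"y":0,"z":0,"ax":0,"ay":0,"az":0,"grip":1}

```text
time: 7.45
tool_pos: [0.533, 0.2073, 0.1219]
tcp_rot: [0.085, 3.14, 0.0]
wrist_force: [1.3, -0.6, -2.6]
width: 0.301
grip_force: 40.1
```

Call:
step_arm:
  series:
    - {"x":0.001,"y":0,"z":0,"ax":0,"ay":0,"az":0,"grip":1}
    - {"x":0.001,"y":0,"z":0,"ax":0,"ay":0,"az":0,"grip":1}

```text
time: 7.65
tool_pos: [0.5328, 0.2073, 0.122]
tcp_rot: [0.085, 3.139, 0.0]
wrist_force: [3.5, 0.2, -3.4]
width: 0.298
grip_force: 40.0
```

Fence contact found. I'll back off slightly and descend.

Call:
step_arm:
  series:
    - {"x":-0.0026,"y":0,"z":0,"ax":0,"ay":0,"az":0,"grip":1}
    - {"x":-0.0026,"y":0,"z":0.006,"ax":0,"ay":0,"az":0,"grip":1}
    - {"x":-0.0026,"y":0,"z":0.012,"ax":0,"ay":0,"az":0,"grip":1}
    - {"x":-0.0026,"y":0,"z":0.016,"ax":0,"ay":0,"az":0,"grip":1}
    - {"x":-0.0026,"y":0,"z":0.016,"ax":0,"ay":0,"az":0,"grip":1}

```text
time: 8.15
tool_pos: [0.5331, 0.2072, 0.1132]
tcp_rot: [-0.085, -3.14, 0.0]
wrist_force: [1.4, 0.1, -1.8]
width: 0.297
grip_force: 40.2
```

Call:
step_arm:
  series:
    - {"x":0,"y":0,"z":0.002,"ax":0,"ay":0,"az":0,"grip":1}
    - {"x":0,"y":0,"z":0.003,"ax":0,"ay":0,"az":0,"grip":1}
    - {"x":0,"y":0,"z":0.003,"ax":0,"ay":0,"az":0,"grip":1}

```text
time: 8.45
tool_pos: [0.5332, 0.2072, 0.1122]
tcp_rot: [-0.085, -3.14, 0.0]
wrist_force: [0.5, 0.4, -0.9]
width: 0.296
grip_force: 40.3
```

Call:
step_arm:
  series:
    - {"x":0,"y":0,"z":0.002,"ax":0,"ay":0,"az":0,"grip":1}
    - {"x":0,"y":0,"z":0.003,"ax":0,"ay":0,"az":0,"grip":1}
    - {"x":0,"y":0,"z":0.003,"ax":0,"ay":0,"az":0,"grip":1}

```text
time: 8.75
tool_pos: [0.5332, 0.2073, 0.1106]
tcp_rot: [-0.085, -3.14, 0.0]
wrist_force: [-0.7, -0.0, -1.7]
width: 0.295
grip_force: 40.3
```

Call:
step_arm:
  series:
    - {"x":0,"y":0,"z":0.002,"ax":0,"ay":0,"az":0,"grip":1}
    - {"x":0,"y":0,"z":0.003,"ax":0,"ay":0,"az":0,"grip":1}
    - {"x":0,"y":0,"z":0.003,"ax":0,"ay":0,"az":0,"grip":1}

```text
time: 9.05
tool_pos: [0.5333, 0.2073, 0.1091]
tcp_rot: [-0.085, -3.14, 0.0]
wrist_force: [-0.4, -0.1, -1.1]
width: 0.301
grip_force: 40.3
```

Call:
step_arm:
  series:
    - {"x":0,"y":0,"z":0.002,"ax":0,"ay":0,"az":0,"grip":1}
    - {"x":0,"y":0,"z":0.004,"ax":0,"ay":0,"az":0,"grip":1}
    - {"x":0,"y":0,"z":0.004,"ax":0,"ay":0,"az":0,"grip":1}

```text
time: 9.35
tool_pos: [0.5332, 0.2072, 0.1071]
tcp_rot: [-0.085, -3.14, 0.0]
wrist_force: [0.1, 0.6, -1.2]
width: 0.299
grip_force: 40.3
```

Call:
step_arm:
  series:
    - {"x":0,"y":0,"z":0.002,"ax":0,"ay":0,"az":0,"grip":1}
    - {"x":0,"y":0,"z":0.004,"ax":0,"ay":0,"az":0,"grip":1}
    - {"x":0,"y":0,"z":0.004,"ax":0,"ay":0,"az":0,"grip":1}

```text
time: 9.65
tool_pos: [0.5332, 0.2073, 0.1051]
tcp_rot: [-0.085, -3.14, 0.0]
wrist_force: [-0.3, -0.6, -1.7]
width: 0.299
grip_force: 40.3
```

Call:
step_arm:
  series:
    - {"x":0,"y":0,"z":0.002,"ax":0,"ay":0,"az":0,"grip":1}
    - {"x":0,"y":0,"z":0.004,"ax":0,"ay":0,"az":0,"grip":1}
    - {"x":0,"y":0,"z":0.004,"ax":0,"ay":0,"az":0,"grip":1}

```text
time: 9.95
tool_pos: [0.5332, 0.2072, 0.1031]
tcp_rot: [-0.085, -3.14, 0.0]
wrist_force: [-0.2, 1.1, -1.4]
width: 0.3
grip_force: 40.3
```

Call:
step_arm:
  series:
    - {"x":0,"y":0,"z":0.003,"ax":0,"ay":0,"az":0,"grip":1}
    - {"x":0,"y":0,"z":0.006,"ax":0,"ay":0,"az":0,"grip":1}
    - {"x":0,"y":0,"z":0.006,"ax":0,"ay":0,"az":0,"grip":1}

```text
time: 10.25
tool_pos: [0.5332, 0.2072, 0.0999]
tcp_rot: [-0.085, -3.14, 0.0]
wrist_force: [0.1, 0.8, -1.1]
width: 0.296
grip_force: 40.3
```

Call:
step_arm:
  series:
    - {"x":0,"y":0,"z":0.003,"ax":0,"ay":0,"az":0,"grip":1}
    - {"x":0,"y":0,"z":0.006,"ax":0,"ay":0,"az":0,"grip":1}
    - {"x":0,"y":0,"z":0.006,"ax":0,"ay":0,"az":0,"grip":1}

```text
time: 10.55
tool_pos: [0.5332, 0.2073, 0.097]
tcp_rot: [-0.085, -3.14, -0.0]
wrist_force: [0.4, -0.4, -1.8]
width: 0.296
grip_force: 40.2
```

Call:
step_arm:
  series:
    - {"x":0,"y":0,"z":0.003,"ax":0,"ay":0,"az":0,"grip":1}
    - {"x":0,"y":0,"z":0.006,"ax":0,"ay":0,"az":0,"grip":1}
    - {"x":0,"y":0,"z":0.006,"ax":0,"ay":0,"az":0,"grip":1}

```text
time: 10.85
tool_pos: [0.5332, 0.2073, 0.094]
tcp_rot: [-0.085, -3.14, 0.0]
wrist_force: [-0.3, -0.0, -2.1]
width: 0.299
grip_force: 40.2
```

Call:
step_arm:
  series:
    - {"x":0,"y":0,"z":0.003,"ax":0,"ay":0,"az":0,"grip":1}
    - {"x":0,"y":0,"z":0.006,"ax":0,"ay":0,"az":0,"grip":1}
    - {"x":0,"y":0,"z":0.006,"ax":0,"ay":0,"az":0,"grip":1}

```text
time: 11.15
tool_pos: [0.5333, 0.2072, 0.0909]
tcp_rot: [-0.085, -3.14, 0.0]
wrist_force: [-0.2, 0.9, -1.6]
width: 0.3
grip_force: 40.2
```

There's no sign of the ball yet, so I'll check the play by feeling toward the sample.

Call:
step_arm:
  series:
    - {"x":-0.001,"y":0,"z":0,"ax":0,"ay":0,"az":0,"grip":1}
    - {"x":-0.0016,"y":0,"z":0,"ax":0,"ay":0,"az":0,"grip":1}
    - {"x":-0.0016,"y":0,"z":0,"ax":0,"ay":0,"az":0,"grip":1}

```text
time: 11.45
tool_pos: [0.5337, 0.2072, 0.091]
tcp_rot: [-0.085, -3.139, 0.0]
wrist_force: [-2.1, -0.3, -2.2]
width: 0.295
grip_force: 40.2
```

Call:
step_arm:
  series:
    - {"x":-0.001,"y":0,"z":0,"ax":0,"ay":0,"az":0,"grip":1}
    - {"x":-0.001,"y":0,"z":0,"ax":0,"ay":0,"az":0,"grip":1}
    - {"x":-0.001,"y":0,"z":0,"ax":0,"ay":0,"az":0,"grip":1}

```text
time: 11.75
tool_pos: [0.5343, 0.2071, 0.091]
tcp_rot: [-0.085, -3.14, 0.0]
wrist_force: [-2.3, 1.4, -4.0]
width: 0.301
grip_force: 40.1
```

Call:
step_arm:
  series:
    - {"x":-0.001,"y":0,"z":0,"ax":0,"ay":0,"az":0,"grip":1}
    - {"x":-0.001,"y":0,"z":0,"ax":0,"ay":0,"az":0,"grip":1}
    - {"x":-0.001,"y":0,"z":0,"ax":0,"ay":0,"az":0,"grip":1}

```text
time: 12.05
tool_pos: [0.5347, 0.2071, 0.091]
tcp_rot: [-0.085, -3.139, 0.0]
wrist_force: [-3.4, 0.7, -3.3]
width: 0.299
grip_force: 40.1
```

Call:
step_arm:
  series:
    - {"x":-0.001,"y":0,"z":0,"ax":0,"ay":0,"az":0,"grip":1}
    - {"x":-0.001,"y":0,"z":0,"ax":0,"ay":0,"az":0,"grip":1}
    - {"x":-0.001,"y":0,"z":0,"ax":0,"ay":0,"az":0,"grip":1}

```text
time: 12.35
tool_pos: [0.5349, 0.2071, 0.091]
tcp_rot: [-0.085, -3.139, 0.0]
wrist_force: [-5.4, 1.1, -2.1]
width: 0.298
grip_force: 40.2
```

Call:
step_arm:
  series:
    - {"x":-0.001,"y":0,"z":0,"ax":0,"ay":0,"az":0,"grip":1}
    - {"x":-0.001,"y":0,"z":0,"ax":0,"ay":0,"az":0,"grip":1}
    - {"x":-0.001,"y":0,"z":0,"ax":0,"ay":0,"az":0,"grip":1}

```text
time: 12.65
tool_pos: [0.5351, 0.2071, 0.091]
tcp_rot: [-0.085, -3.138, 0.0]
wrist_force: [-5.9, 0.2, -1.1]
width: 0.297
grip_force: 40.3
```

It meets firm resistance at both faces with about 1.5 mm of travel, so yellow is snug. I'll return toward the fence and go down to the plate.

Call:
step_arm:
  series:
    - {"x":0.003,"y":0,"z":0,"ax":0,"ay":0,"az":0,"grip":1}
    - {"x":0.0056,"y":0,"z":0,"ax":0,"ay":0,"az":0,"grip":1}
    - {"x":0.0056,"y":0,"z":0.004,"ax":0,"ay":0,"az":0,"grip":1}
    - {"x":0.0056,"y":0,"z":0.008,"ax":0,"ay":0,"az":0,"grip":1}
    - {"x":0.0056,"y":0,"z":0.012,"ax":0,"ay":0,"az":0,"grip":1}
    - {"x":0.0056,"y":0,"z":0.014,"ax":0,"ay":0,"az":0,"grip":1}
    - {"x":0.0056,"y":0,"z":0.014,"ax":0,"ay":0,"az":0,"grip":1}

```text
time: 13.35
tool_pos: [0.5336, 0.2073, 0.0841]
tcp_rot: [0.085, 3.14, 0.0]
wrist_force: [-1.5, -0.5, -1.3]
width: 0.296
grip_force: 40.3
```

Call:
step_arm:
  series:
    - {"x":0,"y":0,"z":0.002,"ax":0,"ay":0,"az":0,"grip":1}
    - {"x":0,"y":0,"z":0.003,"ax":0,"ay":0,"az":0,"grip":1}
    - {"x":0,"y":0,"z":0.003,"ax":0,"ay":0,"az":0,"grip":1}

```text
time: 13.65
tool_pos: [0.5335, 0.2073, 0.0827]
tcp_rot: [0.085, 3.14, 0.0]
wrist_force: [-0.3, 0.2, -1.5]
width: 0.297
grip_force: 40.3
```

Call:
step_arm:
  series:
    - {"x":0,"y":0,"z":0.002,"ax":0,"ay":0,"az":0,"grip":1}
    - {"x":0,"y":0,"z":0.003,"ax":0,"ay":0,"az":0,"grip":1}
    - {"x":0,"y":0,"z":0.003,"ax":0,"ay":0,"az":0,"grip":1}

```text
time: 13.95
tool_pos: [0.5336, 0.2073, 0.0816]
tcp_rot: [0.085, 3.14, 0.0]
wrist_force: [-0.8, -0.4, 1.6]
width: 0.301
grip_force: 40.6
```

Call:
step_arm:
  series:
    - {"x":0.0004,"y":0.004,"z":-0.001,"ax":0,"ay":0,"az":0,"grip":1}
    - {"x":0.0004,"y":0.008,"z":-0.001,"ax":0,"ay":0,"az":0,"grip":1}
    - {"x":0.0004,"y":0.012,"z":-0.001,"ax":0,"ay":0,"az":0,"grip":1}
    - {"x":0.0004,"y":0.015,"z":-0.001,"ax":0,"ay":0,"az":0,"grip":1}
    - {"x":0.0004,"y":0.015,"z":-0.001,"ax":0,"ay":0,"az":0,"grip":1}

```text
time: 14.45
tool_pos: [0.5338, 0.2151, 0.0817]
tcp_rot: [0.085, 3.14, 0.0]
wrist_force: [-0.2, -1.0, -2.2]
width: 0.299
grip_force: 40.1
```

Call:
step_arm:
  series:
    - {"x":0,"y":0.002,"z":0,"ax":0,"ay":0,"az":0,"grip":1}
    - {"x":0,"y":0.002,"z":0,"ax":0,"ay":0,"az":0,"grip":1}
    - {"x":0,"y":0.002,"z":0,"ax":0,"ay":0,"az":0,"grip":1}

```text
time: 14.75
tool_pos: [0.5338, 0.2159, 0.0818]
tcp_rot: [0.085, 3.14, 0.0]
wrist_force: [0.2, -1.3, -2.0]
width: 0.297
grip_force: 40.1
```

Call:
step_arm:
  series:
    - {"x":0,"y":0.002,"z":0,"ax":0,"ay":0,"az":0,"grip":1}
    - {"x":0,"y":0.002,"z":0,"ax":0,"ay":0,"az":0,"grip":1}
    - {"x":0,"y":0.002,"z":0,"ax":0,"ay":0,"az":0,"grip":1}

```text
time: 15.05
tool_pos: [0.5338, 0.2168, 0.0818]
tcp_rot: [0.085, 3.14, 0.0]
wrist_force: [0.5, -1.8, -2.0]
width: 0.295
grip_force: 40.2
```

Call:
step_arm:
  series:
    - {"x":0,"y":0.002,"z":0,"ax":0,"ay":0,"az":0,"grip":1}
    - {"x":0,"y":0.002,"z":0,"ax":0,"ay":0,"az":0,"grip":1}
    - {"x":0,"y":0.002,"z":0,"ax":0,"ay":0,"az":0,"grip":1}

```text
time: 15.35
tool_pos: [0.5339, 0.2176, 0.0819]
tcp_rot: [0.085, 3.14, -0.0]
wrist_force: [1.0, -3.5, -2.3]
width: 0.3
grip_force: 40.3
```

Call:
step_arm:
  series:
    - {"x":0,"y":0.001,"z":0,"ax":0,"ay":0,"az":0,"grip":1}
    - {"x":0,"y":0.001,"z":0,"ax":0,"ay":0,"az":0,"grip":1}

```text
time: 15.55
tool_pos: [0.5338, 0.2177, 0.0819]
tcp_rot: [0.085, 3.14, -0.002]
wrist_force: [1.5, -4.8, 0.2]
width: 0.296
grip_force: 40.5
```

Call:
step_arm:
  series:
    - {"x":0,"y":0.001,"z":0,"ax":0,"ay":0,"az":0,"grip":1}
    - {"x":0,"y":0.001,"z":0,"ax":0,"ay":0,"az":0,"grip":1}

```text
time: 15.75
tool_pos: [0.5338, 0.2178, 0.0819]
tcp_rot: [-0.084, -3.14, 0.003]
wrist_force: [0.5, -6.9, 1.0]
width: 0.298
grip_force: 40.6
```

The spacer is against the stop. I'll seat it on the plate, release it and rise.

Call:
step_arm:
  series:
    - {"x":0.0006,"y":-0.0012,"z":0.001,"ax":0,"ay":0,"az":0,"grip":1}
    - {"x":0.0006,"y":-0.0012,"z":0.002,"ax":0,"ay":0,"az":0,"grip":1}
    - {"x":0.0006,"y":-0.0012,"z":0.002,"ax":0,"ay":0,"az":0,"grip":1}

```text
time: 16.05
tool_pos: [0.5339, 0.2177, 0.0816]
tcp_rot: [0.085, 3.14, -0.001]
wrist_force: [0.0, -5.5, 3.6]
width: 0.3
grip_force: 40.9
```

Call:
step_arm:
  series:
    - {"x":0,"y":0,"z":0,"ax":0,"ay":0,"az":0,"grip":0}
    - {"x":0,"y":0,"z":0,"ax":0,"ay":0,"az":0,"grip":-0.2}
    - {"x":0,"y":0,"z":0,"ax":0,"ay":0,"az":0,"grip":-0.4}
    - {"x":0,"y":0,"z":0,"ax":0,"ay":0,"az":0,"grip":-0.4}
    - {"x":0,"y":0,"z":0,"ax":0,"ay":0,"az":0,"grip":-0.4}
    - {"x":0,"y":0,"z":-0.05,"ax":0,"ay":0,"az":0,"grip":-0.4}
    - {"x":0,"y":0,"z":-0.12,"ax":0,"ay":0,"az":0,"grip":-0.4}
    - {"x":0,"y":0,"z":-0.2,"ax":0,"ay":0,"az":0,"grip":-0.4}
    - {"x":0,"y":0,"z":-0.28,"ax":0,"ay":0,"az":0,"grip":-0.4}
    - {"x":-0.04,"y":0,"z":-0.28,"ax":0,"ay":0,"az":0,"grip":-0.4}
    - {"x":-0.04,"y":0,"z":-0.28,"ax":0,"ay":0,"az":0,"grip":-0.4}

```text
time: 17.15
tool_pos: [0.5561, 0.2176, 0.2233]
tcp_rot: [0.086, 3.135, 0.003]
wrist_force: [-0.8, -0.1, 0.0]
width: 0.7
grip_force: 0.0
```

```bash
python3 snap.py w6 140 75 280 210
```

```text
f 2.857142857142857 pos [0.554  0.2172 0.2213] rot [8.6100e-02 3.1396e+00 9.0000e-04] cam [0.484 0.22  0.365] t 17.2
```

View pics/w6.png

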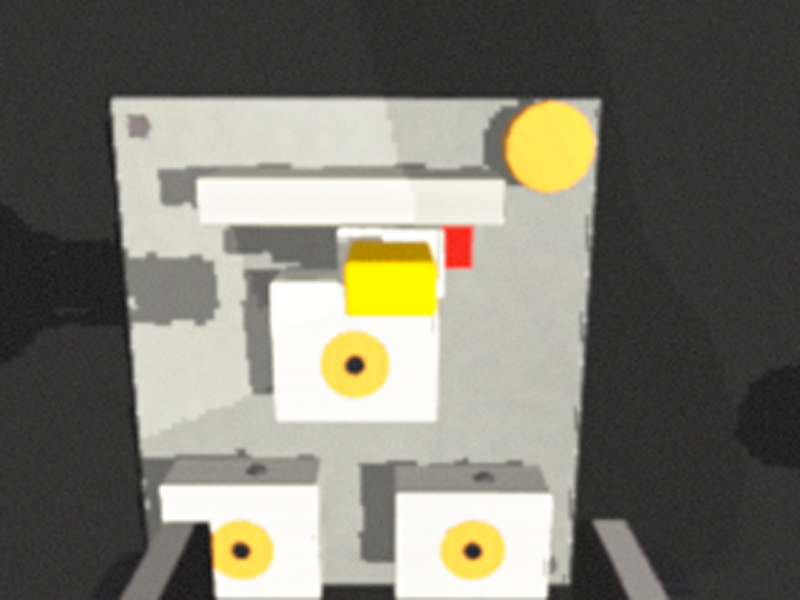

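The spacer stands square in the gap. Its block's top back edge is at v≈229 (u 338–443), its right side is at the stop's left edge (u≈443), and its handle top is at (391,289). I'll check the numbers.

```bash
python3 - <<'E'
from h import *
d=np.load("w6.npz"); B=lambda u,v:np.array([140+u/2.85714,75+v/2.85714])
c,s=np.cos(-.0529),np.sin(-.0529)
J=lambda u,v,z:(np.array([[c,s],[-s,c]])@(onz(d,B(u,v),z)[:2]-[.5215,.2047])*1000).round(1)
print("fence edge",J(200,224,.062),J(504,222,.062),"stop",J(472,267,.040))
for p in ((347,263),(434,262),(437,315),(345,315)): print("handle",J(*p,.116))
for p in ((338,229),(443,229),(443,297)): print("block",J(*p,.072))
E
```

```text
fence edge [ -0.5 -49.6] [-1.  49.9] stop [17.6 41.7]
handle [3.3 1. ]
handle [ 3.1 24.7]
handle [17.8 25.7]
handle [17.8  0.3]
block [-0.1 -3.8]
block [-0.1 29.5]
block [21.9 29.8]
```

```bash
python3 -c "
from workcell import bot; print(bot.finish_job())"
```

```text
the job is handed in; nothing more can be done
None
```

I handed the job in with the yellow spacer as the snug one: it stands square in the gap, down on the plate, against the fence and the red stop, and blue and red were never touched on the mat (no verdict was returned).

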